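# Close and bolt the reagent case

## Robot

A 6-joint arm with a two-finger parallel gripper is mounted at the origin on the work surface. World frame = base frame: x ahead of the robot, y to its left, z up, the work surface at z = 0. Lengths are in m, angles in rad, forces in N, time in s.
With the tool pointing down it reaches from about 0.375 to 0.9 m from the base axis. Payload 3.1 kg.
Tool frame: the origin (TCP) lies at the very end of the fingers, on their centre line; the grasp point (between the pads) lies 19 mm behind it; z points along the fingers, y is the direction in which the jaws open and shut (so a half turn about z gives the same grasp; the last joint's range is limited). The gripper opens to 85 mm and grips with 20 to 120 N. Pads are 22 mm wide; open, the fingers measure 114 mm over their backs; the gripper's body (76 mm by 85 mm) begins 54 mm behind the grasp point. The pads swing forward as they close: fully open they stand 13 mm farther back than shut.
Start: joints at [-1.429, 0.527, 1.433, -0, 1.181, -0.178], TCP at [0.197, -0.593, 0.231] pointing down, gripper open.
Joint ranges: [-3.08, 3.08], [-0.75, 2.2], [0.22, 2.44], [-1.43, 4.57], [0, 2.65], [-2.85, 2.85]. Speed limits (rad/s): [2.79, 2.79, 3.14, 3.14, 3.14, 3.14].

## Interface

Orientations are given as a unit quaternion [x, y, z, w].
In Python, from station import * gives the robot as it stands.
- The arm moves only by the tool jog_arm, never from a script. Its argument "motion" is a list of rows, each a list of 5 numbers: the shift along the world's x, y, z in cm, then the turn about the world's z in degrees, then the closure in counts, from 0 (fully open) to 255 (shut). In form: [[tx, ty, tz, yaw, jaw], ...]. A call has 1 to 10 rows; each row shifts and turns the pose as measured when the row begins; what a row does not reach is not made up. A row lasts 1/12 s, in which the tool goes at most 41.7 mm and 7.16 degrees, less where a joint would pass 70% of its speed; a pose out of reach is approached as far as the arm can. A call with a gripper value outside its range is refused whole. The fingers move at their own pace and stop on an object; "squeeze" is the grip in N (left out, the last holds). Time passes only in rows, so rows that do not move let the fingers close. It gives the time, the measured TCP pose, the force and the opening at its end, in the units of the state.
- sense(): the state, without advancing time (a new reading comes with each control period).
- snapshot(name): name is "scene" or "top"; returns a dict with "img" (480x640x3 uint8, red, green, blue), "depth" (480x640 float32, m along the optical axis (not along the pixel's ray), 0 where there is no reading), "intrinsics" (3x3 intrinsics, pixels), "eye" and "attitude" of the camera in the world. Camera axes: x right, y down, z forward; pixel columns grow to the right and rows downward; lengths in m; the calibration is good to about 2 mm. A picture is of the moment at which its call begins.
- sign_off(): hands the job in, once; it reports no verdict.
The state is a dict: "t": time; "q": joint angles; "qd": joint speeds; "tau": joint torques, N m; "tcp_pos": TCP position; "tool_rot": TCP orientation; "force": force on the tool from outside, world axes, zero at the start; "ft_torque": the same for the moment, N m; "finger_gap": opening from 0.0 (shut) to 1.0 (fully open).
Only numpy, scipy, OpenCV 4.12 (cv2) and the standard library are available. Lean on these libraries where they do the work, as an engineer would, in place of code of your own. Each camera call takes 0.05 s, during which the arm holds its last target.

## Task

The lesson is over: close the clear shutter of the grey reagent case over its jars by pushing it fully home, working its two red studs in turn a little at a time, because its tracks are sticky and it jams when one end gets well ahead of the other. Then turn both black bolt knobs clockwise to their end stops to lock it, and leave the bottles and the scoop around the case where they are.

Things in the scene. Friction and masses are not known exactly. Their poses are not given: they have to be found in the camera images.
- case: Grey reagent case fixed on the bench, 316 (its x) x 400 (its y) x 115 mm high. Origin: centre of its underside. Case +x, roughly away from the robot, is the shutter's closing direction; case y is left. The near half is a white deck under the open shutter, then a well with three red-lidded jars (all lower than the shutter), then a 55 mm crosspiece, top at 104 mm, with two bolt knobs.
- shutter_mid (a point): Middle of the shutter's top face: clear plate 130 (x) x 300 (y) x 6 mm, 0.8 kg, top 103 mm above the bench, with a guide arm reaching 60 mm ahead at each side, on one runner at each end, 140 mm left and right of the middle. The side walls' inner faces (top at 115 mm) are 168 mm from the middle. A slow push on one stud moves that end only; the plate swings about the other runner.
- shutter_left (a joint): Travel of the left (+y) runner along case +x, m: 0 open, 0.105 fully home on a hard stop. It stays where left; moving it takes 4 to 7 N at its stud. A lead of one runner over the other of up to 28 mm is safe; beyond about 34 mm the plate wedges in its tracks and will not go on. Free it by pushing the leading end back.
- shutter_right (a joint): The same for the right (-y) runner: 0 open, 0.105 fully home.
- stud_left (a point): Centre of the top of the left red push stud: an upright round post on the shutter, 22 mm diameter, top 142 mm above the bench (39 mm above the plate), on a flat steel foot 32 mm wide and 4 mm high. It stands 115 mm left of the case's middle and moves with the shutter; its case x is about the left runner's travel minus 0.050 m. Nothing else stands on the plate within 40 mm.
- stud_right (a point): The same for the right stud, 115 mm right of the case's middle.
- bolt_left (a joint): Turn of the left bolt knob, rad, growing clockwise from above: 0 unlocked, 1.4 at its end stop. Stays where left (0.05 N m). Black bar 44 mm long, 14 wide, from 120 to 148 mm above the bench; a white mark on the bar and a brass tongue below point one way. At 1.4 they point to case -x, the tongue over the shutter's edge; at q they point 1.4 - q rad counterclockwise of case -x.
- bolt_right (a joint): The same for the right bolt knob.
- bolt_left_grip (a point): On the axis of the left knob, mid-height of its bar (134 mm above the bench), at case x +0.130, y +0.055 m. Its axes turn with the knob.
- bolt_right_grip (a point): The same for the right knob, at case x +0.130, y -0.055 m.
- amber0: Amber dropper bottle, 60 mm diameter, 158 mm tall, left of the case; a bystander. Origin: centre of its underside.
- amber1: Amber dropper bottle like the other, right of the case; a bystander.
- wash_bottle: Translucent wash bottle, 74 mm diameter, blue cap and bent spout, 208 mm tall, left of the case; a bystander. Origin: centre of its underside.
- scoop: Flat steel scoop, 180 mm long, lying right of the case; a bystander.

How it is judged:
By the outcome, as a careful person would: the job done as asked, in the order asked, and still so for the second after the job is handed in, with the robot touching nothing.
It also fails if it takes over 69 s, if anything falls off the work surface, if the arm or the gripper's body presses on something with over 40 N, if the wrist force passes 120 N, or if a joint passes its speed limit or range.

## Working session

There is one attempt and no reset: what is moved stays moved. The work goes in short steps, Python scripts to look and compute and a tool call to move; the robot and the scene stay as the last step left them, time stands still between calls to the robot, and variables do not carry over. Pictures are saved under pics/ and viewed, and the job is handed in when it is done.

Besides the shell and the picture viewer there is one more tool, called after ">>>" as a command line: name --pt "numbers of a row" for each row, then --argument value for the rest. jog_arm: Moves the arm, as the interface text tells. Its arguments: {"type":"object","properties":{"motion":{"type":"array","items":{"type":"array","items":{"type":"number"}}},"squeeze":{"type":"number"}},"required":["motion"]}

```bash
ls; mkdir -p pics
cat > h.py <<'E'
from station import *
import numpy as np, cv2
def snap(name,fn):
    s=snapshot(name); cv2.imwrite('pics/'+fn,s['img'][:,:,::-1]); return s
def R_of(s):
    a=np.array(s['attitude'],float)
    if a.shape==(3,3): return a
    from scipy.spatial.transform import Rotation as R
    return R.from_quat(a).as_matrix()
def ray(s,u,v,z):
    d=R_of(s)@np.linalg.inv(s['intrinsics'])@np.array([u,v,1.0]); e=np.array(s['eye'])
    return e+d*(z-e[2])/d[2]
E
python3 - <<'E'
from h import *
a=snap('scene','s0.png');b=snap('top','t0.png')
for s in (a,b): print(s['eye'],s['attitude'],s['intrinsics'])
np.savez('v0.npz',**{k+n:np.array(s[k]) for s,n in((a,'s'),(b,'t')) for k in s})
print(sense())
E
```

```text
pics
[ 1.11505669 -0.88496221  0.8753293 ] [ 0.85208594  0.25664106 -0.12485862 -0.4387428 ] [[564.15419129   0.         321.96498512]
 [  0.         564.15419129 251.46952209]
 [  0.           0.           1.        ]]
[ 4.33575419e-01 -4.16367315e-04  1.51742795e+00] [ 0.70741247 -0.7055802   0.02745115 -0.03115481] [[565.4876047    0.         316.02894866]
 [  0.         565.4876047  242.4845688 ]
 [  0.           0.           1.        ]]
{'t': 0.1, 'q': array([-1.42950701e+00,  5.28382525e-01,  1.43375722e+00,  2.10734954e-05,
        1.18141961e+00, -1.78539487e-01]), 'qd': array([ 3.54729197e-04, -3.15735036e-04, -1.86288919e-03,  1.06992882e-03,
       -4.22784880e-04, -2.59116944e-05]), 'tau': array([-1.46190978e-04, -4.43303061e+01, -1.78586537e+01, -1.88193344e-04,
        3.86827844e-03,  1.20693036e-05]), 'tcp_pos': array([ 0.19642129, -0.59266008,  0.23043115]), 'tool_rot': array([ 9.87241078e-01,  1.59229667e-01,  2.80563133e-05, -9.82997760e-04]), 'force': array([ 0.6121216 , -0.47839784, -0.18218967]), 'ft_torque': array([-0.01532951, -0.06712257,  0.0172859 ]), 'finger_gap': 0.9968302952623175}
```

View pics/s0.png

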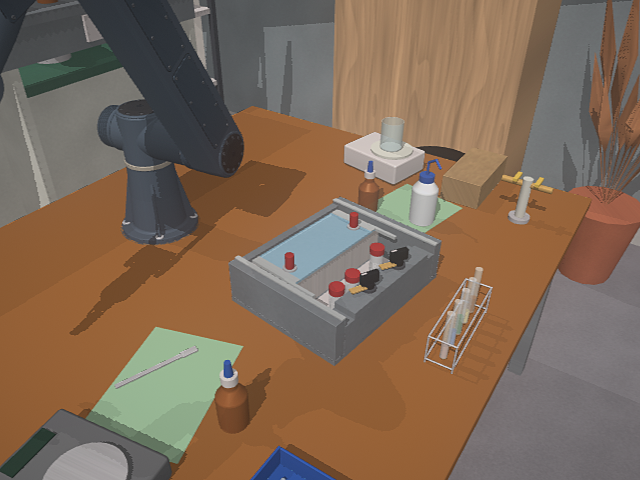

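View pics/t0.png

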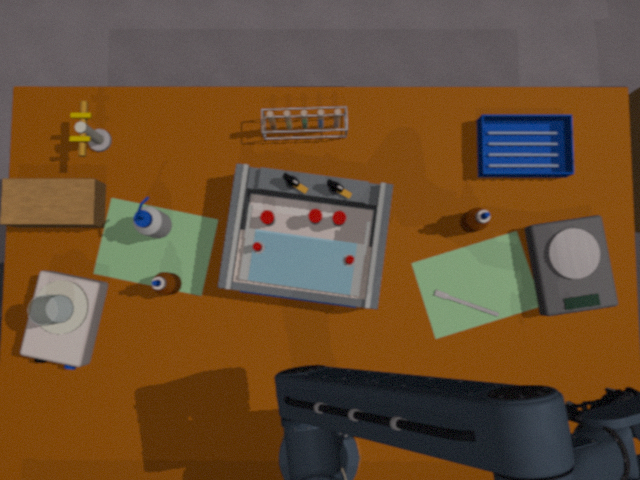

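Run:
```python
from h import *
t=cv2.imread('pics/t0.png')[150:320,205:405]; s=cv2.imread('pics/s0.png')[190:360,220:450]
cv2.imwrite('pics/t0c.png',cv2.resize(t,None,fx=3.5,fy=3.5,interpolation=cv2.INTER_CUBIC)); cv2.imwrite('pics/s0c.png',cv2.resize(s,None,fx=3.4,fy=3.4,interpolation=cv2.INTER_CUBIC))
v=np.load('v0.npz')
for n in 'ts':
    V={k[:-1]:v[k] for k in v if k[-1]==n}
    im=V['img'].astype(int); m=((im[...,0]>120)&(im[...,1]<60)&(im[...,2]<60)).astype(np.uint8)
    k,l,st,c=cv2.connectedComponentsWithStats(m)
    for i in range(1,k):
        if st[i,4]>15: print(n,c[i].round(1),st[i],ray(V,*c[i],.142).round(4), ray(V,*c[i],.103).round(4))
    m=(im.max(2)<35).astype(np.uint8)
    k,l,st,c=cv2.connectedComponentsWithStats(m)
    for i in range(1,k):
        if 30<st[i,4]<500: print(n,'blk',c[i].round(1),st[i],ray(V,*c[i],.148).round(4))
```

```text
t [314.7 215.4] [309 209  12  13 128] [0.6144 0.0104 0.142 ] [0.6195 0.0107 0.103 ]
t [266.7 216.9] [260 211  14  13 131] [0.6105 0.128  0.142 ] [0.6155 0.1316 0.103 ]
t [338.9 217.2] [333 211  13  13 133] [ 0.6102 -0.0488  0.142 ] [ 0.6152 -0.0502  0.103 ]
t [256.5 246.1] [253 243   8   7  46] [0.5387 0.1522 0.142 ] [0.5417 0.1566 0.103 ]
t [349.4 259.2] [346 256   7   8  39] [ 0.5073 -0.0743  0.142 ] [ 0.5094 -0.0764  0.103 ]
t blk [288.7 179.8] [284 174  11  13  81] [0.7015 0.0745 0.148 ]
t blk [332.6 185.9] [328 180  13  13  86] [ 0.6866 -0.0332  0.148 ]
t blk [535.  271.5] [526 228  19  86 223] [ 0.4783 -0.5222  0.148 ]
t blk [298.4 402.8] [283 395  32  16 258] [0.1652 0.0477 0.148 ]
t blk [333.9 410.2] [319 405  30  13 247] [ 0.1485 -0.0366  0.148 ]
t blk [372.8 418. ] [354 412  38  15 335] [ 0.1307 -0.1287  0.148 ]
t blk [284.8 419.9] [282 417   9   9  33] [0.1254 0.0798 0.148 ]
t blk [614.7 438.6] [601 426  27  33 143] [ 0.0855 -0.698   0.148 ]
t blk [337.1 448.9] [331 431  12  42 197] [ 0.059  -0.0441  0.148 ]
t blk [625.6 470.6] [623 462   7  18  63] [ 0.0125 -0.7204  0.148 ]
t blk [526.6 476.5] [494 468  79  12 216] [-0.0021 -0.4885  0.148 ]
s [352.  222.8] [350 216   7  12  22] [0.5601 0.1126 0.142 ] [0.5306 0.1657 0.103 ]
s [376.6 253.5] [371 250  12   6  24] [0.6696 0.0352 0.142 ] [0.6459 0.0841 0.103 ]
s [288.8 262.7] [285 256   9  13  36] [ 0.5282 -0.1015  0.142 ] [ 0.497  -0.0598  0.103 ]
s [353.6 278. ] [346 269  15  14  50] [ 0.6717 -0.0687  0.142 ] [ 0.6481 -0.0253  0.103 ]
s [336.7 291.6] [329 282  15  15  63] [ 0.6659 -0.1261  0.142 ] [ 0.642  -0.0858  0.103 ]
```

View pics/t0c.png

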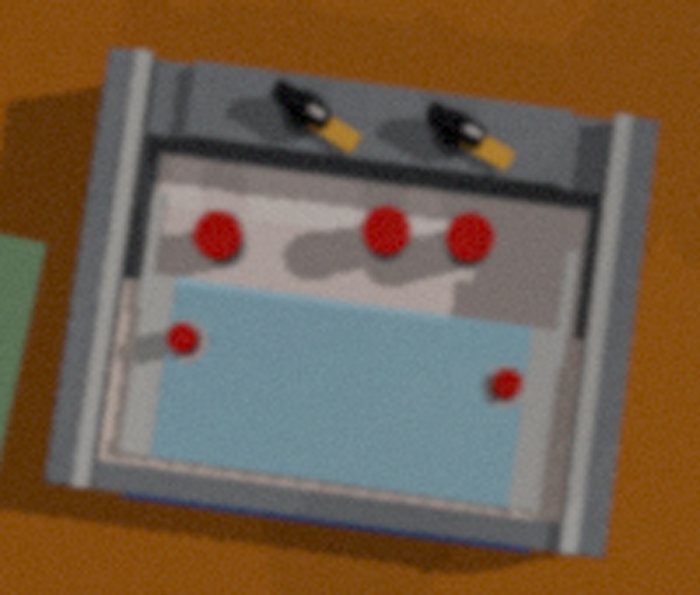

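View pics/s0c.png

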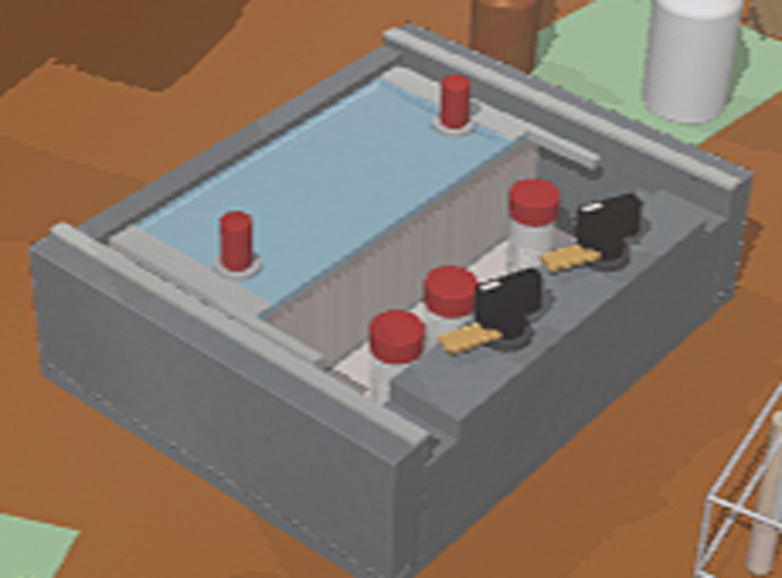

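```bash
cat >> h.py <<'E'
def cloud(s):
    d=s['depth']; K=s['intrinsics']; v,u=np.mgrid[0:480,0:640]
    P=np.stack([(u-K[0,2])/K[0,0]*d,(v-K[1,2])/K[1,1]*d,d],-1)
    return P@R_of(s).T+np.array(s['eye'])
def vw(n,f='v0.npz'):
    v=np.load(f); return {k[:-1]:v[k] for k in v if k[-1]==n}
E
python3 - <<'E'
from h import *
for n in 'ts':
    V=vw(n); P=cloud(V); m=((V['depth']>0)&(P[...,2]>.126)&(P[...,2]<.16)&(P[...,0]>.35)&(P[...,0]<.8)&(abs(P[...,1]-.02)<.2)).astype(np.uint8)
    k,l,st,c=cv2.connectedComponentsWithStats(m)
    for i in range(1,k):
        if st[i,4]>8:
            p=P[l==i]; print(n,c[i].round(1),st[i,2:],p.mean(0).round(4),p[:,2].max().round(4),((p.min(0)+p.max(0))/2).round(4), V['img'][l==i].mean(0).round())
    # rails
    m=((V['depth']>0)&(P[...,2]>.109)&(P[...,2]<.121)&(P[...,0]>.35)&(P[...,0]<.85)&(abs(P[...,1]-.02)<.28)).astype(np.uint8)
    k,l,st,c=cv2.connectedComponentsWithStats(m)
    for i in range(1,k):
        if st[i,4]>60:
            p=P[l==i]; r=cv2.minAreaRect(p[:,:2].astype(np.float32)*1000); print(n,'rail',st[i],p[:,2].mean(),r)
E
```

```text
t [291.  179.4] [ 17  14 120] [0.7031 0.0688 0.1449] 0.1571 [0.7045 0.069  0.1419] [43. 40. 38.]
t [335.  185.1] [ 17  13 119] [ 0.689  -0.0392  0.1453] 0.1566 [ 0.6896 -0.0393  0.1424] [43. 40. 38.]
t [257. 246.] [ 9  9 67] [0.539  0.1512 0.1403] 0.147 [0.5393 0.1515 0.1371] [136.  39.  37.]
t [349.9 259.2] [ 9  9 63] [ 0.5073 -0.0756  0.141 ] 0.149 [ 0.5079 -0.076   0.1394] [135.  42.  40.]
t rail [ 219  164   30  125 1339] 0.11337316844347677 ((593.27734375, 213.6466827392578), (33.76966857910156, 315.7409973144531), 82.72671508789062)
t rail [285 183  25  11  92] 0.11418911381596394 ((692.6334838867188, 56.084716796875), (61.09052658081055, 20.033252716064453), 69.94072723388672)
t rail [ 364  182   30  127 1375] 0.11338243716580651 ((544.9642944335938, -150.2806396484375), (34.67924118041992, 316.1177978515625), 81.84363555908203)
t rail [329 187  24  12  93] 0.11502708600508847 ((677.1406860351562, -53.31406021118164), (58.41765213012695, 20.066200256347656), 78.70173645019531)
s [353.  216.2] [ 9 10 71] [0.5422 0.1485 0.1357] 0.1433 [0.5419 0.1524 0.1348] [154.  69.  66.]
s [3
[... 201 characters left out ...]
4 276.2] [ 20  16 219] [ 0.6931 -0.0432  0.1396] 0.1498 [ 0.6915 -0.041   0.138 ] [63. 59. 59.]
s rail [332 197 109  50 803] 0.11228145828821191 ((594.3806762695312, 213.074951171875), (38.20721435546875, 320.0411376953125), 82.36649322509766)
s rail [ 228  255  118   73 1520] 0.11202733045322423 ((545.2101440429688, -149.05178833007812), (37.5573616027832, 319.84478759765625), 82.5896987915039)
s rail [378 260  27  10 132] 0.1142155204711409 ((701.190185546875, 53.298805236816406), (63.496437072753906, 22.094194412231445), 46.524314880371094)
s rail [348 282  28  12 152] 0.11383424672857782 ((685.9293823242188, -55.072330474853516), (60.25033187866211, 25.915918350219727), 45.5324592590332)
```

>>> jog_arm --pt "1.8 3.5 0 -2.6 255" --pt "1.8 3.5 0 -2.6 255" --pt "1.8 3.5 0 -2.6 255" --pt "1.8 3.5 0 -2.6 255" --pt "1.8 3.5 0 -2.6 255" --pt "1.8 3.5 0 -2.6 255" --pt "1.8 3.5 0 -2.6 255" --pt "1.8 3.5 0 -2.6 255" --pt "1.8 3.5 0 -2.6 255" --pt "1.8 3.5 0 -2.6 255" --squeeze 40

```text
t: 0.93
tcp_pos: [0.3751, -0.2348, 0.2263]
tool_rot: [0.996, -0.086, -0.002, -0.0]
force: [0.5, 0.6, -0.2]
finger_gap: -0.0
```

>>> jog_arm --pt "1.9 3.3 0 0.5 255" --pt "1.9 3.3 0 0.5 255" --pt "1.9 3.3 0 0.5 255" --pt "1.9 3.3 0 0.5 255" --pt "1.4 2.5 0 0 255" --pt "0.2 0.4 -1 0 255" --pt "0 0 -2 0 255"

```text
t: 1.52
tcp_pos: [0.4735, -0.0574, 0.198]
tool_rot: [0.998, -0.064, 0.002, -0.001]
force: [0.1, -0.4, -0.7]
finger_gap: -0.002
```

Run:
```python
from h import *
from scipy.spatial.transform import Rotation as R
s=sense(); print(s['tcp_pos'],s['force'],R.from_quat(s['tool_rot']).as_euler('ZYX',degrees=True))
```

```text
[ 0.47354354 -0.05738077  0.19796379] [ 0.07832896 -0.36123507 -0.68389222] [  -7.35362233   -0.22167937 -179.88031676]
```

>>> jog_arm --pt "-0.5 -1.3 -2 0 255" --pt "0 0 -3 0 255" --pt "0 0 -2 0 255" --pt "0 0 -1 0 255" --pt "0 0 0 0 255"

```text
t: 1.93
tcp_pos: [0.4675, -0.0673, 0.1123]
tool_rot: [0.998, -0.061, 0.001, -0.002]
force: [0.2, -0.0, -0.0]
finger_gap: 0.0
```

```bash
cat >> h.py <<'E'
C=np.array([.570,.0317]); YAW=np.radians(-7.7)
cx=np.array([np.cos(YAW),np.sin(YAW)]); cy=np.array([-np.sin(YAW),np.cos(YAW)])
def tocase(p): d=np.asarray(p)[:2]-C; return np.array([d@cx,d@cy])
def st():
    from scipy.spatial.transform import Rotation as R
    s=sense(); print('t',s['t'],'tcp',s['tcp_pos'].round(4),'case',tocase(s['tcp_pos']).round(4),'yaw',R.from_quat(s['tool_rot']).as_euler('ZYX',degrees=True)[0].round(2),'F',s['force'].round(1),'M',s['ft_torque'].round(2))
def studs(fn):
    V=snap('top',fn); P=cloud(V); W=snapshot('scene'); Q=cloud(W)
    for n,V,P in(('t',V,P),('s',W,Q)):
        im=V['img'].astype(int); m=((V['depth']>0)&(P[...,2]>.126)&(P[...,2]<.16)&(P[...,0]>.35)&(P[...,0]<.8)&(abs(P[...,1]-.02)<.2)&(im[...,0]>im[...,1]*1.8)).astype(np.uint8)
        k,l,s_,c=cv2.connectedComponentsWithStats(m)
        for i in range(1,k):
            if s_[i,4]>15:
                p=P[l==i]; print(n,c[i].round(1),s_[i,2:],tocase(p.mean(0)).round(4), 'mid', tocase((p.min(0)+p.max(0))/2).round(4))
    cv2.imwrite('pics/s'+fn,W['img'][:,:,::-1])
E
python3 - <<'E'
from h import *
st(); studs('t1.png')
a=cv2.imread('pics/t1.png')[130:330,205:405];b=cv2.imread('pics/st1.png')[170:360,220:450]
cv2.imwrite('pics/c1.png',np.hstack([cv2.resize(a,(400,400)),cv2.resize(b,(400,400))]))
E
```

```text
t 1.9333 tcp [ 0.4675 -0.0673  0.1123] case [-0.0883 -0.1118] yaw -6.98 F [ 0.2 -0.  -0. ] M [0.04 0.01 0.04]
t [256.9 246.5] [ 9  8 56] [-0.048   0.1144] mid [-0.0478  0.1141]
s [353.5 216.2] [ 8 10 66] [-0.0424  0.1127] mid [-0.044   0.1148]
s [289.  257.1] [ 9 12 81] [-0.0425 -0.1169] mid [-0.0441 -0.1152]
```

View pics/c1.png

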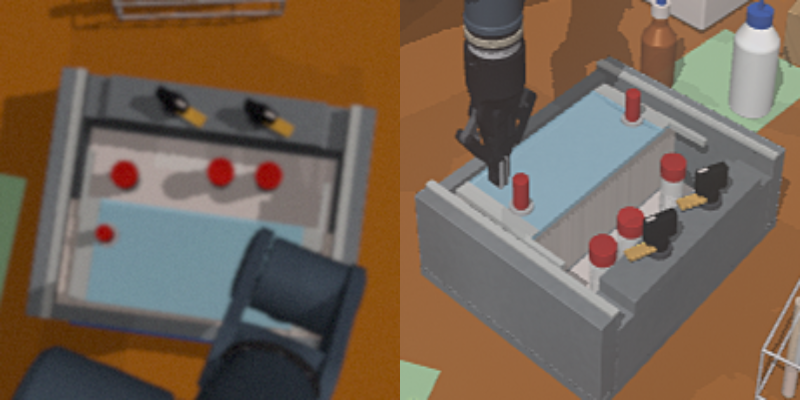

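>>> jog_arm --pt "0.45 -0.35 0.4 -0.7 255" --pt "0.5 -0.07 0 0 255" --pt "0.5 -0.07 0 0 255" --pt "0.3 -0.04 0 0 255" --pt "0.3 -0.04 0 0 255" --pt "0.3 -0.04 0 0 255" --pt "0.3 -0.04 0 0 255"

```text
t: 2.62
tcp_pos: [0.4895, -0.074, 0.1211]
tool_rot: [0.998, -0.066, -0.006, -0.001]
force: [-6.2, -0.3, 3.2]
finger_gap: 0.003
```

Run:
```python
from h import *
st()
```

```text
t 2.6167 tcp [ 0.4895 -0.074   0.1211] case [-0.0656 -0.1155] yaw -7.55 F [-6.2 -0.3  3.2] M [-0.22  0.84  0.01]
```

>>> jog_arm --pt "0.3 -0.04 -0.2 0 255" --pt "0.3 -0.04 -0.2 0 255" --pt "0.3 -0.04 -0.1 0 255" --pt "0.3 -0.04 0 0 255" --pt "0.3 -0.04 0 0 255" --pt "0.3 -0.04 0 0 255" --pt "0.3 -0.04 0 0 255"

```text
t: 3.2
tcp_pos: [0.494, -0.0731, 0.1173]
tool_rot: [0.998, -0.063, -0.026, -0.003]
force: [-6.0, -1.1, 1.5]
finger_gap: -0.002
```

Run:
```python
from h import *
st(); studs('t2.png')
```

```text
t 3.2 tcp [ 0.494  -0.0731  0.1173] case [-0.0613 -0.1141] yaw -7.25 F [-6.  -1.1  1.5] M [-0.16  0.85  0.02]
t [256.4 245.9] [ 8  9 55] [-0.0466  0.1157] mid [-0.0468  0.1155]
s [354. 216.] [ 9  9 61] [-0.0413  0.1136] mid [-0.0426  0.1151]
s [292.  258.4] [ 9 10 84] [-0.0343 -0.1162] mid [-0.0369 -0.1145]
```

>>> jog_arm --pt "0.9 -0.12 0 0 255" --pt "0.9 -0.12 0 0 255"

```text
t: 3.47
tcp_pos: [0.5048, -0.0736, 0.1174]
tool_rot: [0.997, -0.063, -0.034, -0.005]
force: [-6.7, 1.9, 2.7]
finger_gap: -0.003
```

```bash
cat >> h.py <<'E'
def tilt():
    from scipy.spatial.transform import Rotation as R
    z=R.from_quat(sense()['tool_rot']).as_matrix()[:,2]; print('tilt xy mrad',(z[:2]*1000).round(1))
E
python3 - <<'E'
from h import *
st(); tilt()
E
```

```text
t 3.4667 tcp [ 0.5048 -0.0736  0.1174] case [-0.0505 -0.1131] yaw -7.18 F [-6.7  1.9  2.7] M [0.22 0.88 0.05]
tilt xy mrad [-67.   13.7]
```

>>> jog_arm --pt "-1 0.13 0 0 255" --pt "-1 0.13 2 7 255" --pt "0 0 3 7 255" --pt "0 1 0 7 255" --pt "0 1 0 7 255" --pt "0.1 1 0 7 255" --pt "0.1 1 0 7 255" --pt "0.1 1 0 7 255" --pt "0.1 1 0 7 255" --pt "0.1 1 0 7 255"

```text
t: 4.3
tcp_pos: [0.5004, -0.002, 0.1762]
tool_rot: [0.877, 0.479, -0.02, 0.018]
force: [0.7, -0.9, 0.8]
finger_gap: 0.0
```

>>> jog_arm --pt "0.1 1 0 7 255" --pt "0.1 1 0 7 255" --pt "0.1 1 0 7 255" --pt "0.1 1 0 7 255" --pt "0.1 1 0 7 255" --pt "0.1 1 0 7 255" --pt "0.1 1 0 7 255" --pt "0.1 1 0 7 255" --pt "0.1 1 0 7 255" --pt "0.1 1 0 7 255"

```text
t: 5.13
tcp_pos: [0.5207, 0.1047, 0.1839]
tool_rot: [0.431, 0.902, 0.004, 0.033]
force: [-0.3, -0.7, 0.1]
finger_gap: -0.001
```

Run:
```python
from h import *
st(); tilt(); print(sense()['q'])
```

```text
t 5.1333 tcp [0.5207 0.1047 0.1839] case [-0.0586  0.0657] yaw 128.83 F [-0.3 -0.7  0.1] M [-0.05  0.04 -0.  ]
tilt xy mrad [ 62.5 -21.1]
[-6.67467328e-05  4.47838441e-01  1.75818567e+00 -2.75743503e-02
  8.73237673e-01 -6.61628304e-01]
```

>>> jog_arm --pt "-0.4 1 0 7 255" --pt "-0.4 1 0 7 255" --pt "-0.4 1 0 7 255" --pt "-0.4 1 0 7 255" --pt "-0.4 1 0 7 255" --pt "-0.1 0.2 0 5.5 255" --pt "0 0 -2 0 255"

```text
t: 5.72
tcp_pos: [0.5086, 0.1632, 0.1723]
tool_rot: [0.08, 0.996, 0.021, 0.041]
force: [1.1, -0.4, 0.4]
finger_gap: 0.0
```

Run:
```python
from h import *
st(); tilt()
```

```text
t 5.7167 tcp [0.5086 0.1632 0.1723] case [-0.0784  0.1221] yaw 170.74 F [ 1.1 -0.4  0.4] M [-0.02  0.01  0.02]
tilt xy mrad [84.7 34.5]
```

>>> jog_arm --pt "-0.8 -0.6 -1 1 255" --pt "-0.2 0 -2 0 255" --pt "0 0 -1.8 0 255" --pt "0 0 0 0 255"

```text
t: 6.05
tcp_pos: [0.5015, 0.1585, 0.1244]
tool_rot: [0.07, 0.996, 0.022, 0.045]
force: [-1.3, -0.3, -0.5]
finger_gap: 0.003
```

Run:
```python
from h import *
st(); tilt(); studs('t3.png')
```

```text
t 6.05 tcp [0.5015 0.1585 0.1244] case [-0.0849  0.1165] yaw 171.89 F [-1.3 -0.3 -0.5] M [-0.04  0.11 -0.02]
tilt xy mrad [92.5 37.4]
t [256.4 245.2] [ 9  7 52] [-0.0449  0.1161] mid [-0.0445  0.1169]
t [349.4 250.8] [ 8  9 54] [-0.0275 -0.1109] mid [-0.0278 -0.1112]
s [354.4 216.3] [ 8 10 67] [-0.04    0.1134] mid [-0.0415  0.1144]
s [296.5 260.4] [ 9 12 77] [-0.0218 -0.1149] mid [-0.0241 -0.1119]
```

>>> jog_arm --pt "0.8 -0.1 -0.5 0 255" --pt "0.8 -0.1 -0.2 0 255" --pt "0.8 -0.1 0 0 255" --pt "0.8 -0.1 0 0 255" --pt "0.8 -0.1 0 0 255"

```text
t: 6.57
tcp_pos: [0.5402, 0.1538, 0.1216]
tool_rot: [0.069, 0.997, 0.022, 0.041]
force: [-5.4, -0.7, 3.3]
finger_gap: -0.0
```

Run:
```python
from h import *
st(); tilt()
```

```text
t 6.5667 tcp [0.5402 0.1538 0.1216] case [-0.0459  0.117 ] yaw 172.01 F [-5.4 -0.7  3.3] M [-0.01  0.95  0.06]
tilt xy mrad [84.2 37.7]
```

>>> jog_arm --pt "0.8 -0.12 -0.3 0 255" --pt "0.8 -0.12 -0.2 0 255" --pt "0.7 -0.1 0 0 255"

```text
t: 6.82
tcp_pos: [0.5596, 0.1505, 0.1174]
tool_rot: [0.069, 0.997, 0.022, 0.034]
force: [-5.4, 1.5, 1.1]
finger_gap: -0.003
```

Run:
```python
from h import *
st(); tilt(); studs('t4.png')
```

```text
t 6.8167 tcp [0.5596 0.1505 0.1174] case [-0.0262  0.1163] yaw 172.03 F [-5.4  1.5  1.1] M [0.17 0.89 0.01]
tilt xy mrad [70.4 38.2]
t [350.9 249.5] [ 9  8 50] [-0.0239 -0.1141] mid [-0.0238 -0.1146]
s [367.  222.8] [ 9  9 62] [0.0012 0.1103] mid [-0.0003  0.1134]
s [297.  261.6] [ 9 11 84] [-0.0179 -0.1176] mid [-0.0206 -0.1149]
```

>>> jog_arm --pt "-1.2 0.15 0 0 255" --pt "-1 0.1 2.5 0 255" --pt "-0.2 -0.3 2.5 0 255" --pt "-0.6 -3 0 0 255" --pt "-0.7 -3.5 0 0 255" --pt "-0.7 -3.5 0 0 255" --pt "-0.7 -3.5 0 0 255" --pt "-0.7 -3.5 0 0 255" --pt "-0.5 -3 0 0 255" --pt "0 -1 0 0 255"

```text
t: 7.75
tcp_pos: [0.5143, -0.0691, 0.1785]
tool_rot: [0.064, 0.996, 0.019, 0.058]
force: [0.7, 0.6, 0.4]
finger_gap: 0.0
```

Run:
```python
from h import *
st(); tilt()
```

```text
t 7.75 tcp [ 0.5143 -0.0691  0.1785] case [-0.0417 -0.1074] yaw 172.5 F [0.7 0.6 0.4] M [-0.01  0.1  -0.03]
tilt xy mrad [117.9  29.5]
```

>>> jog_arm --pt "-1.7 -0.5 0 0 255" --pt "-0.4 0 -2 0 255" --pt "-0.2 0 -2 0 255" --pt "0 0 -1.6 0 255" --pt "0 0 -0.3 0 255"

```text
t: 8.17
tcp_pos: [0.5016, -0.0867, 0.125]
tool_rot: [0.069, 0.995, 0.012, 0.073]
force: [0.3, 0.4, -0.4]
finger_gap: -0.001
```

Run:
```python
from h import *
st(); tilt()
```

```text
t 8.1667 tcp [ 0.5016 -0.0867  0.125 ] case [-0.0519 -0.1265] yaw 171.97 F [ 0.3  0.4 -0.4] M [0.05 0.14 0.03]
tilt xy mrad [146.7  13.1]
```

>>> jog_arm --pt "-0.3 1.1 -0.3 0 255" --pt "0 0.1 -0.3 0 255"

```text
t: 8.33
tcp_pos: [0.5006, -0.0756, 0.1196]
tool_rot: [0.07, 0.995, 0.011, 0.075]
force: [-0.5, -0.3, -0.4]
finger_gap: 0.0
```

Run:
```python
from h import *
st(); tilt()
```

```text
t 8.3333 tcp [ 0.5006 -0.0756  0.1196] case [-0.0544 -0.1156] yaw 171.87 F [-0.5 -0.3 -0.4] M [0.03 0.08 0.03]
tilt xy mrad [150.4  11.1]
```

>>> jog_arm --pt "0.8 -0.1 0 0 255" --pt "0.8 -0.1 0 0 255" --pt "0.8 -0.1 0 0 255" --pt "0.8 -0.1 -0.1 0 255" --pt "0.8 -0.1 -0.1 0 255"

```text
t: 8.75
tcp_pos: [0.5344, -0.077, 0.1183]
tool_rot: [0.065, 0.996, 0.012, 0.065]
force: [-6.3, -0.8, 3.9]
finger_gap: 0.002
```

Run:
```python
from h import *
st(); tilt();studs('t5.png')
```

```text
t 8.75 tcp [ 0.5344 -0.077   0.1183] case [-0.0207 -0.1125] yaw 172.37 F [-6.3 -0.8  3.9] M [-0.11  1.04 -0.02]
tilt xy mrad [131.2  15.2]
t [259.4 228.4] [ 8  9 54] [-0.003   0.1148] mid [-0.0025  0.1148]
s [368.4 222.9] [ 8  9 68] [0.0035 0.1129] mid [0.0005 0.1141]
s [305.6 265.8] [ 9 11 84] [ 0.0065 -0.1165] mid [ 0.0049 -0.115 ]
```

>>> jog_arm --pt "0.8 -0.12 -0.1 0 255" --pt "0.8 -0.12 0 0 255" --pt "0.4 -0.05 0 0 255"

```text
t: 9.1
tcp_pos: [0.551, -0.0775, 0.1174]
tool_rot: [0.064, 0.996, 0.013, 0.06]
force: [-6.0, -2.1, 3.1]
finger_gap: -0.001
```

Run:
```python
from h import *
st(); tilt();studs('t6.png')
```

```text
t 9.1 tcp [ 0.551  -0.0775  0.1174] case [-0.0042 -0.1108] yaw 172.54 F [-6.  -2.1  3.1] M [-0.28  0.97 -0.08]
tilt xy mrad [121.9  18.6]
t [258.8 227.6] [ 9  8 57] [-0.0015  0.1163] mid [-0.001   0.1163]
s [369.2 222.7] [ 8  9 63] [0.005  0.1141] mid [0.0042 0.1167]
s [311.2 268.3] [ 9 12 85] [ 0.0214 -0.1152] mid [ 0.02   -0.1141]
```

>>> jog_arm --pt "-1 0.1 0 0 255" --pt "-0.8 0.1 2.5 0 255" --pt "0 0 2.5 0 255" --pt "0 3 0 0 255" --pt "0.2 3.5 0 0 255" --pt "0.2 3.5 0 0 255" --pt "0.2 3.5 0 0 255" --pt "0.2 3.5 0 0 255" --pt "0.2 3 0 0 255" --pt "0 0.8 0 0 255"

```text
t: 10.03
tcp_pos: [0.554, 0.1354, 0.1771]
tool_rot: [0.07, 0.994, 0.012, 0.083]
force: [1.0, -0.7, 0.7]
finger_gap: 0.001
```

Run:
```python
from h import *
st(); tilt()
```

```text
t 10.0333 tcp [0.554  0.1354 0.1771] case [-0.0298  0.1006] yaw 171.74 F [ 1.  -0.7  0.7] M [ 0.01 -0.01  0.01]
tilt xy mrad [166.3  13.1]
```

>>> jog_arm --pt "-0.6 1.5 0 0 255" --pt "0 0 0 0 255"

```text
t: 10.2
tcp_pos: [0.549, 0.1539, 0.1783]
tool_rot: [0.068, 0.994, 0.014, 0.086]
force: [-0.1, -0.5, -0.9]
finger_gap: 0.003
```

Run:
```python
from h import *
st(); tilt()
```

```text
t 10.2 tcp [0.549  0.1539 0.1783] case [-0.0372  0.1182] yaw 171.97 F [-0.1 -0.5 -0.9] M [-0.01  0.11  0.01]
tilt xy mrad [172.8  15.2]
```

>>> jog_arm --pt "0 0 -2 0 255" --pt "0 0 -2 0 255" --pt "0 0 -1.5 0 255" --pt "0 0 0 0 255"

```text
t: 10.53
tcp_pos: [0.5534, 0.1527, 0.1257]
tool_rot: [0.067, 0.993, 0.014, 0.094]
force: [-0.9, 0.2, -0.3]
finger_gap: -0.001
```

Run:
```python
from h import *
st(); tilt()
```

```text
t 10.5333 tcp [0.5534 0.1527 0.1257] case [-0.0327  0.1177] yaw 172.06 F [-0.9  0.2 -0.3] M [-0.02  0.13  0.03]
tilt xy mrad [188.5  16. ]
```

>>> jog_arm --pt "0.3 -0.2 -0.5 0 255" --pt "0.8 -0.1 -0.1 0 255" --pt "0.8 -0.1 0 0 255" --pt "0.8 -0.1 -0.1 0 255" --pt "0.8 -0.1 -0.1 0 255"

```text
t: 10.95
tcp_pos: [0.5855, 0.1444, 0.1184]
tool_rot: [0.068, 0.994, 0.014, 0.088]
force: [-4.8, 1.7, 4.1]
finger_gap: -0.004
```

Run:
```python
from h import *
st(); tilt()
```

```text
t 10.95 tcp [0.5855 0.1444 0.1184] case [0.0003 0.1137] yaw 171.9 F [-4.8  1.7  4.1] M [0.17 0.8  0.05]
tilt xy mrad [177.7  16.6]
```

Left at about 0.072. About 15 mm more.

>>> jog_arm --pt "0.8 -0.1 -0.1 0 255" --pt "0.8 -0.1 -0.1 0 255" --pt "0.5 -0.07 0 0 255"

```text
t: 11.2
tcp_pos: [0.6048, 0.1412, 0.118]
tool_rot: [0.069, 0.994, 0.015, 0.084]
force: [-4.8, 1.7, -1.0]
finger_gap: 0.002
```

Run:
```python
from h import *
st(); tilt();studs('t7.png')
```

```text
t 11.2 tcp [0.6048 0.1412 0.118 ] case [0.0198 0.1132] yaw 171.86 F [-4.8  1.7 -1. ] M [0.28 0.86 0.14]
tilt xy mrad [169.   17.5]
t [353.3 232.1] [ 8  9 53] [ 0.0192 -0.1143] mid [ 0.0195 -0.1148]
s [381.7 229.2] [ 9  9 67] [0.0447 0.1107] mid [0.0442 0.1135]
s [311.8 269.7] [ 9 11 83] [ 0.0254 -0.1175] mid [ 0.0229 -0.1138]
```

>>> jog_arm --pt "-1 0.1 0 0 255" --pt "-0.8 0.1 2.5 0 255" --pt "-0.6 0 2.5 0 255" --pt "-0.9 -3 0 0 255" --pt "-0.9 -3.5 0 0 255" --pt "-0.9 -3.5 0 0 255" --pt "-0.9 -3.5 0 0 255" --pt "-0.9 -3.5 0 0 255" --pt "-0.7 -2.5 0 0 255" --pt "0 0 0 0 255"

```text
t: 12.13
tcp_pos: [0.5369, -0.0603, 0.1786]
tool_rot: [0.065, 0.992, 0.01, 0.107]
force: [0.3, 0.1, -0.4]
finger_gap: 0.001
```

Run:
```python
from h import *
st(); tilt()
```

```text
t 12.1333 tcp [ 0.5369 -0.0603  0.1786] case [-0.0204 -0.0956] yaw 172.35 F [ 0.3  0.1 -0.4] M [ 0.01  0.11 -0.02]
tilt xy mrad [213.6   6.6]
```

>>> jog_arm --pt "0.1 -1.7 -1 0 255" --pt "0 0 -2 0 255" --pt "-0.2 0 -2 0 255" --pt "-0.2 0 -0.9 0 255" --pt "0 0 0 0 255"

```text
t: 12.55
tcp_pos: [0.5388, -0.0834, 0.1237]
tool_rot: [0.067, 0.991, 0.005, 0.118]
force: [-0.4, 1.0, -0.3]
finger_gap: -0.004
```

Run:
```python
from h import *
st(); tilt()
```

```text
t 12.55 tcp [ 0.5388 -0.0834  0.1237] case [-0.0155 -0.1182] yaw 172.04 F [-0.4  1.  -0.3] M [0.   0.14 0.04]
tilt xy mrad [234.   -5.8]
```

>>> jog_arm --pt "0.6 0.2 -0.4 0 255" --pt "0.8 -0.1 -0.1 0 255" --pt "0.8 -0.1 -0.1 0 255" --pt "0.8 -0.1 -0.1 0 255" --pt "0.8 -0.1 -0.1 0 255" --pt "0.6 -0.1 -0.1 0 255"

```text
t: 13.05
tcp_pos: [0.5801, -0.0829, 0.116]
tool_rot: [0.064, 0.992, 0.006, 0.112]
force: [-5.9, -0.9, 4.0]
finger_gap: -0.001
```

Run:
```python
from h import *
st(); tilt();studs('t8.png')
```

```text
t 13.05 tcp [ 0.5801 -0.0829  0.116 ] case [ 0.0254 -0.1122] yaw 172.42 F [-5.9 -0.9  4. ] M [-0.07  0.9  -0.05]
tilt xy mrad [222.4  -3.3]
t [261.9 210.6] [ 9  8 54] [0.0413 0.1151] mid [0.0416 0.1153]
t [354.7 220.1] [ 7  3 17] [ 0.049  -0.1138] mid [ 0.049  -0.1143]
s [383.2 229.4] [ 8 10 66] [0.0477 0.1126] mid [0.0463 0.1156]
s [321.  274.2] [ 9 12 89] [ 0.0505 -0.1165] mid [ 0.0489 -0.1145]
```

>>> jog_arm --pt "0.6 -0.08 0 0 255" --pt "0.6 -0.08 0 0 255" --pt "0.6 -0.08 0 0 255"

```text
t: 13.4
tcp_pos: [0.5891, -0.0824, 0.1146]
tool_rot: [0.062, 0.993, 0.007, 0.101]
force: [-20.6, -2.8, 12.1]
finger_gap: -0.002
```

Run:
```python
from h import *
st(); tilt()
```

```text
t 13.4 tcp [ 0.5891 -0.0824  0.1146] case [ 0.0342 -0.1105] yaw 172.74 F [-20.6  -2.8  12.1] M [-0.51  3.1  -0.12]
tilt xy mrad [201.4   2.1]
```

>>> jog_arm --pt "-1 0.1 0 0 255" --pt "-0.8 0.1 2.5 0 255" --pt "0 0 2.5 0 255" --pt "0 3 0 0 255" --pt "0.1 3.5 0 0 255" --pt "0.1 3.5 0 0 255" --pt "0.2 3.5 0 0 255" --pt "0.2 3.5 0 0 255" --pt "0.2 3 0 0 255" --pt "0 0.5 0 0 255"

```text
t: 14.23
tcp_pos: [0.5937, 0.1299, 0.1765]
tool_rot: [0.066, 0.991, 0.006, 0.119]
force: [0.5, 0.6, 0.8]
finger_gap: 0.002
```

Run:
```python
from h import *
st(); tilt(); studs('t9.png')
```

```text
t 14.2333 tcp [0.5937 0.1299 0.1765] case [0.0103 0.1005] yaw 172.18 F [0.5 0.6 0.8] M [-0.01  0.13 -0.  ]
tilt xy mrad [237.   -3.3]
t [261.7 209.6] [ 9  8 49] [0.0436 0.1158] mid [0.0438 0.1157]
t [354.2 219. ] [ 8  9 53] [ 0.0514 -0.1123] mid [ 0.0517 -0.1129]
s [383.6 229.5] [ 8 10 70] [0.0482 0.1134] mid [0.0472 0.1159]
s [323.9 275.5] [ 9 12 88] [ 0.0578 -0.1155] mid [ 0.056  -0.1145]
```

>>> jog_arm --pt "-0.5 1.2 -1 0 255" --pt "-0.3 0 -2 0 255" --pt "-0.2 0 -2 0 255" --pt "-0.2 0 -0.9 0 255" --pt "0 0 0 0 255"

```text
t: 14.75
tcp_pos: [0.5863, 0.1341, 0.1187]
tool_rot: [0.068, 0.99, 0.005, 0.125]
force: [-0.2, 0.4, 0.0]
finger_gap: -0.001
```

Run:
```python
from h import *
st(); tilt()
```

```text
t 14.75 tcp [0.5863 0.1341 0.1187] case [0.0024 0.1036] yaw 171.93 F [-0.2  0.4  0. ] M [ 0.06  0.14 -0.03]
tilt xy mrad [247.4  -7.3]
```

>>> jog_arm --pt "0.4 1.0 -0.1 0 255" --pt "0.8 -0.1 -0.1 0 255" --pt "0.8 -0.1 0 0 255" --pt "0.7 -0.1 0 0 255" --pt "0.6 -0.08 0 0 255" --pt "0.6 -0.08 0 0 255"

```text
t: 15.25
tcp_pos: [0.6198, 0.1373, 0.116]
tool_rot: [0.071, 0.991, 0.004, 0.114]
force: [-21.8, 5.0, 11.5]
finger_gap: -0.001
```

Run:
```python
from h import *
st(); tilt()
```

```text
t 15.25 tcp [0.6198 0.1373 0.116 ] case [0.0352 0.1113] yaw 171.67 F [-21.8   5.   11.5] M [0.8  3.13 0.25]
tilt xy mrad [225.5  -8.2]
```

>>> jog_arm --pt "-1 0.1 0 0 255" --pt "-0.8 0.1 2 -6 255" --pt "-0.5 -0.5 3 -7 255" --pt "0 -1 1 -7 200" --pt "0 -1 0 -7 200" --pt "0 -1 0 -7 160" --pt "0 -1 0 -7 160" --pt "0 0 0 -7 140" --pt "0 0 0 -7 140" --pt "0 0 0 -7 140"

```text
t: 16.08
tcp_pos: [0.6106, 0.0902, 0.1891]
tool_rot: [0.583, 0.803, -0.051, 0.113]
force: [-0.0, -0.3, -0.4]
finger_gap: 0.448
```

Run:
```python
from h import *
st(); tilt(); studs('t10.png')
a=cv2.imread('pics/t10.png')[130:330,205:405];b=cv2.imread('pics/st10.png')[170:360,220:450]
cv2.imwrite('pics/c10.png',np.hstack([cv2.resize(a,(400,400)),cv2.resize(b,(400,400))]))
```

```text
t 16.0833 tcp [0.6106 0.0902 0.1891] case [0.0324 0.0634] yaw 107.69 F [-0.  -0.3 -0.4] M [0.13 0.03 0.04]
tilt xy mrad [ 121.9 -213.5]
t [354.6 218.6] [ 8  8 50] [ 0.0526 -0.113 ] mid [ 0.0529 -0.1129]
s [386.6 231.1] [ 9 10 70] [0.0578 0.1124] mid [0.0569 0.1163]
s [323.9 275.9] [ 9 11 89] [ 0.0589 -0.1167] mid [ 0.0575 -0.1156]
```

View pics/c10.png

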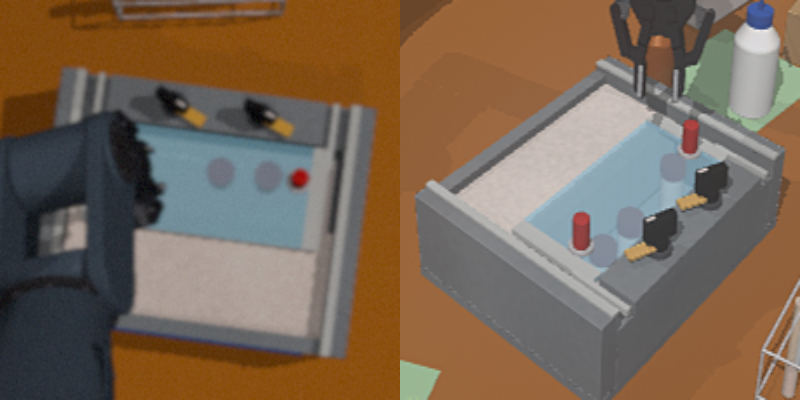

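```bash
cat >> h.py <<'E'
def knobs(V,zlo=.138):
    P=cloud(V)
    for nm,c0 in(('L',C+.13*cx+.055*cy),('R',C+.13*cx-.055*cy)):
        m=(V['depth']>0)&(P[...,2]>zlo)&(P[...,2]<.16)&(np.hypot(P[...,0]-c0[0],P[...,1]-c0[1])<.034)
        p=P[m][:,:2]
        if len(p)<20: print(nm,'few');continue
        # recast on z=.148
        w,E=np.linalg.eigh(np.cov(p.T)); a=np.degrees(np.arctan2(E[1,1],E[0,1]))%180
        # tongue: yellowish pixels
        im=V['img'].astype(int); b=(im[...,0]>120)&(im[...,0]-im[...,2]>70)&(im[...,1]>.6*im[...,0])
        v,u=np.nonzero(b); q=np.array([ray(V,x,y,.112)[:2] for x,y in zip(u,v)]).reshape(-1,2); q=q[np.hypot(*(q-c0).T)<.05]
        ta=np.degrees(np.arctan2(*(q.mean(0)-c0)[::-1]))%360 if len(q) else None
        print(nm,'c',p.mean(0).round(4),'pred',c0.round(4),'bar deg',a.round(1),'sd mm',(np.sqrt(w)*1000).round(1),'tongue',ta,len(q),'case -x at',180+np.degrees(YAW))
E
python3 - <<'E'
from h import *
knobs(vw('t')); knobs(vw('s'))
E
```

```text
L c [0.704  0.0692] pred [0.7062 0.0688] bar deg 57.8 sd mm [ 4.2 12.8] tongue 254.4479632320975 81 case -x at 172.3
R c [ 0.6897 -0.0393] pred [ 0.6915 -0.0402] bar deg 61.6 sd mm [ 4.1 12.6] tongue 255.1978867766016 74 case -x at 172.3
L c [0.7073 0.0669] pred [0.7062 0.0688] bar deg 57.3 sd mm [ 4.3 13.5] tongue 237.09164027705958 75 case -x at 172.3
R c [ 0.6928 -0.042 ] pred [ 0.6915 -0.0402] bar deg 60.9 sd mm [ 4.4 12.9] tongue 240.72111426785483 83 case -x at 172.3
```

>>> jog_arm --pt "1.2 -0.3 0 -6 140" --pt "1.2 -0.3 0 -6 140" --pt "1.2 -0.3 0 -6 140" --pt "1.2 -0.3 0 -6 140" --pt "1.2 -0.3 0 -6 140" --pt "1.2 -0.3 0 -6 140" --pt "0.9 -0.2 0 -5 140" --pt "0.4 0 0 -3 140" --pt "0 0 0 0 140"

```text
t: 16.93
tcp_pos: [0.7052, 0.0689, 0.1917]
tool_rot: [0.841, 0.528, -0.084, 0.087]
force: [0.1, 0.0, 0.5]
finger_gap: 0.451
```

Run:
```python
from h import *
st(); tilt()
```

```text
t 16.9333 tcp [0.7052 0.0689 0.1917] case [0.129  0.0549] yaw 63.84 F [0.1 0.  0.5] M [ 0.13 -0.05 -0.03]
tilt xy mrad [ -48.7 -234.9]
```

```bash
cat >> h.py <<'E'
def jaw():
    from scipy.spatial.transform import Rotation as R
    M=R.from_quat(sense()['tool_rot']).as_matrix(); y=M[:,1]; print('jaw perp (bar) deg',(np.degrees(np.arctan2(y[1],y[0]))+90)%180,'jaw z',y[2].round(3))
E
python3 -c "
from h import *
jaw()"
```

```text
jaw perp (bar) deg 64.635652703349 jaw z 0.058
```

>>> jog_arm --pt "0 0 -1.5 -4 140" --pt "0 0 -1.5 -2 140" --pt "0 0 -1 0 140" --pt "0 0 0 0 140"

```text
t: 17.27
tcp_pos: [0.707, 0.0681, 0.1521]
tool_rot: [0.865, 0.488, -0.085, 0.084]
force: [-0.5, 0.3, 0.3]
finger_gap: 0.453
```

Run:
```python
from h import *
st(); tilt(); jaw()
V=snap('scene','s11.png'); cv2.imwrite('pics/c11.png',cv2.resize(cv2.imread('pics/s11.png')[150:350,300:500],(600,600)))
```

```text
t 17.2667 tcp [0.707  0.0681 0.1521] case [0.1309 0.0545] yaw 58.41 F [-0.5  0.3  0.3] M [ 0.14  0.04 -0.02]
tilt xy mrad [ -65.7 -227.4]
jaw perp (bar) deg 59.237605465705876 jaw z 0.061
```

View pics/c11.png

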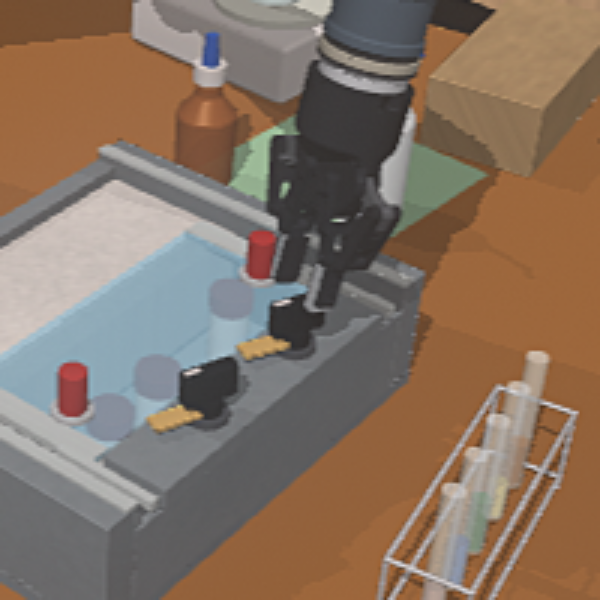

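>>> jog_arm --pt "-0.1 0 -1.2 -1 140" --pt "0 0 -1 0 140" --pt "0 0 -0.5 0 140" --pt "0 0 0 0 140"

```text
t: 17.65
tcp_pos: [0.7066, 0.0685, 0.126]
tool_rot: [0.868, 0.481, -0.084, 0.084]
force: [-0.2, 0.3, -0.6]
finger_gap: 0.451
```

Run:
```python
from h import *
st(); tilt(); jaw()
V=snap('scene','s12.png'); cv2.imwrite('pics/c12.png',cv2.resize(cv2.imread('pics/s12.png')[170:320,320:470],(600,600)))
```

```text
t 17.65 tcp [0.7066 0.0685 0.126 ] case [0.1304 0.0548] yaw 57.56 F [-0.2  0.3 -0.6] M [ 0.16  0.   -0.01]
tilt xy mrad [ -64.7 -226.3]
jaw perp (bar) deg 58.42685211277634 jaw z 0.065
```

View pics/c12.png

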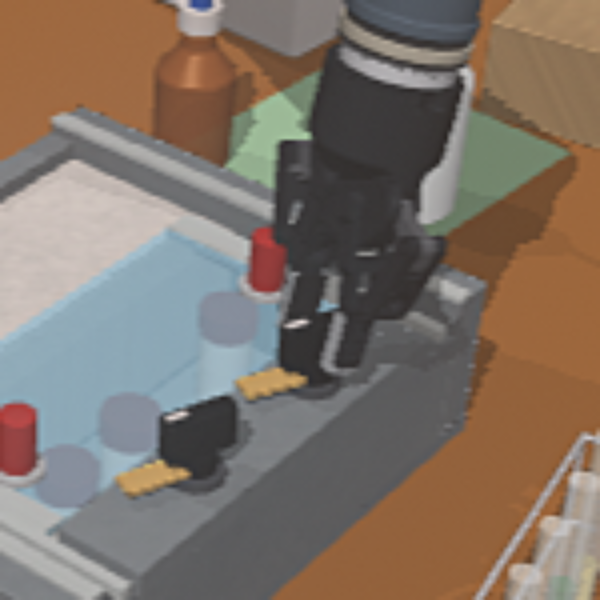

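>>> jog_arm --pt "0 0 0 0 220" --pt "0 0 0 0 240" --pt "0 0 0 0 240" --pt "0 0 0 0 240" --squeeze 25

```text
t: 18.03
tcp_pos: [0.7059, 0.0693, 0.1268]
tool_rot: [0.868, 0.482, -0.084, 0.083]
force: [1.2, -0.8, -1.9]
finger_gap: 0.16
```

Run:
```python
from h import *
st(); tilt(); jaw()
```

```text
t 18.0333 tcp [0.7059 0.0693 0.1268] case [0.1297 0.0555] yaw 57.6 F [ 1.2 -0.8 -1.9] M [0.23 0.13 0.02]
tilt xy mrad [ -66.3 -225.1]
jaw perp (bar) deg 58.4367955026668 jaw z 0.063
```

>>> jog_arm --pt "0 0 0 -5 240" --pt "0 0 0 -6 240" --pt "0 0 0 -6 240" --pt "0 0 0 -6 240" --pt "0 0 0 -6 240" --pt "0 0 0 -6 240"

```text
t: 18.53
tcp_pos: [0.7053, 0.0695, 0.1268]
tool_rot: [0.975, 0.187, -0.107, 0.053]
force: [-0.0, 1.0, -1.1]
finger_gap: 0.163
```

Run:
```python
from h import *
st(); tilt(); jaw()
```

```text
t 18.5333 tcp [0.7053 0.0695 0.1268] case [0.129  0.0556] yaw 21.31 F [-0.   1.  -1.1] M [0.36 0.16 0.09]
tilt xy mrad [-188.3 -143. ]
jaw perp (bar) deg 22.157553877729953 jaw z 0.063
```

>>> jog_arm --pt "0 0 0 -6 240" --pt "0 0 0 -6 240" --pt "0 0 0 -6 240" --pt "0 0 0 -5 240" --pt "0 0 0 -3 240" --pt "0 0 0 -3 240"

```text
t: 19.03
tcp_pos: [0.7049, 0.07, 0.1268]
tool_rot: [0.99, -0.076, -0.118, 0.021]
force: [-1.2, 1.4, -0.3]
finger_gap: 0.165
```

Run:
```python
from h import *
st(); tilt(); jaw()
```

```text
t 19.0333 tcp [0.7049 0.07   0.1268] case [0.1286 0.056 ] yaw -9.19 F [-1.2  1.4 -0.3] M [0.47 0.13 0.22]
tilt xy mrad [-237.   -23.8]
jaw perp (bar) deg 171.6189698181168 jaw z 0.06
```

>>> jog_arm --pt "0 0 0 -4 240" --pt "0 0 0 -4 240"

```text
t: 19.2
tcp_pos: [0.7058, 0.0703, 0.127]
tool_rot: [0.982, -0.145, -0.118, 0.012]
force: [-1.1, 0.5, -0.9]
finger_gap: 0.165
```

Run:
```python
from h import *
st(); tilt(); jaw()
```

```text
t 19.2 tcp [0.7058 0.0703 0.127 ] case [0.1294 0.0564] yaw -17.14 F [-1.1  0.5 -0.9] M [0.44 0.04 1.57]
tilt xy mrad [-235.5   10.4]
jaw perp (bar) deg 163.6414922827655 jaw z 0.058
```

>>> jog_arm --pt "0 0 0 0 140" --pt "0 0 0 0 140" --pt "0 0 0 0 130" --pt "0 0 1.5 0 130" --pt "0 0 2 0 130" --pt "0 0 2 0 130" --pt "0 -1 0 5 130" --pt "0 -1 0 6 130" --pt "-0.2 -1 0 7 130" --pt "-0.2 -1 0 7 130"

```text
t: 20.03
tcp_pos: [0.7055, 0.0287, 0.1943]
tool_rot: [0.99, 0.08, -0.106, 0.04]
force: [1.0, -0.6, 0.6]
finger_gap: 0.492
```

Run:
```python
from h import *
st(); tilt(); jaw(); V=snap('scene','s13.png'); knobs(V); cv2.imwrite('pics/c13.png',cv2.resize(cv2.imread('pics/s13.png')[170:320,300:450],(600,600)))
```

```text
t 20.0333 tcp [0.7055 0.0287 0.1943] case [0.1347 0.0151] yaw 8.82 F [ 1.  -0.6  0.6] M [ 0.03 -0.08 -0.02]
tilt xy mrad [-203.6  -96.5]
jaw perp (bar) deg 9.620447561409406 jaw z 0.063
L c [0.7092 0.0664] pred [0.7062 0.0688] bar deg 175.1 sd mm [ 4.5 11.9] tongue 170.89527862982334 55 case -x at 172.3
R c [ 0.6925 -0.0427] pred [ 0.6915 -0.0402] bar deg 59.9 sd mm [ 4.3 13. ] tongue 240.8398069436252 82 case -x at 172.3
```

View pics/c13.png

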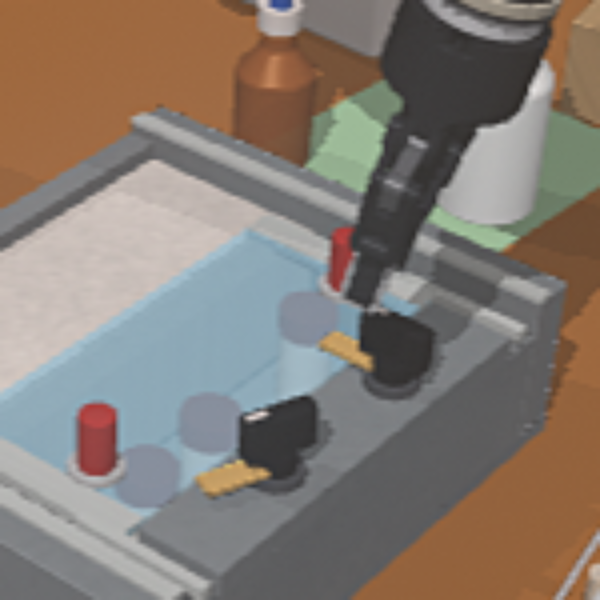

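>>> jog_arm --pt "-0.2 -1 0 7 130" --pt "-0.2 -1 0 7 130" --pt "-0.2 -1 0 7 130" --pt "-0.2 -1 0 7 130" --pt "-0.2 -1 0 7 130" --pt "-0.2 -0.7 0 7 130" --pt "0 0 0 4 130" --pt "0 0 0 0 130"

```text
t: 20.75
tcp_pos: [0.6955, -0.0302, 0.206]
tool_rot: [0.878, 0.466, -0.075, 0.081]
force: [-0.4, -0.0, -0.1]
finger_gap: 0.491
```

Run:
```python
from h import *
st(); tilt(); jaw()
```

```text
t 20.75 tcp [ 0.6955 -0.0302  0.206 ] case [ 0.1327 -0.0445] yaw 55.42 F [-0.4 -0.  -0.1] M [0.16 0.02 0.01]
tilt xy mrad [ -56.8 -212.6]
jaw perp (bar) deg 56.301536058215625 jaw z 0.072
```

>>> jog_arm --pt "-0.3 -1 0 4 130" --pt "0 0 -2 0 130" --pt "0 0 -2 0 130" --pt "0 0 -1.2 0 130" --pt "0 0 0 0 130"

```text
t: 21.17
tcp_pos: [0.6959, -0.0395, 0.1596]
tool_rot: [0.865, 0.489, -0.067, 0.087]
force: [-0.4, -0.2, -0.4]
finger_gap: 0.49
```

Run:
```python
from h import *
st(); tilt(); jaw()
```

```text
t 21.1667 tcp [ 0.6959 -0.0395  0.1596] case [ 0.1343 -0.0537] yaw 58.5 F [-0.4 -0.2 -0.4] M [ 0.12  0.   -0.02]
tilt xy mrad [ -31.8 -216. ]
jaw perp (bar) deg 59.49411905509601 jaw z 0.084
```

>>> jog_arm --pt "-0.4 -0.1 0 1 130" --pt "0 0 -1.3 0 130" --pt "-0.05 0 -1.3 0 130" --pt "0 0 -0.6 0 130" --pt "0 0 0 0 130"

```text
t: 21.58
tcp_pos: [0.6929, -0.0401, 0.1274]
tool_rot: [0.861, 0.496, -0.065, 0.089]
force: [-0.1, 0.8, -0.3]
finger_gap: 0.491
```

Run:
```python
from h import *
st(); tilt(); jaw()
V=snap('scene','s14.png'); cv2.imwrite('pics/c14.png',cv2.resize(cv2.imread('pics/s14.png')[190:340,300:450],(600,600)))
```

```text
t 21.5833 tcp [ 0.6929 -0.0401  0.1274] case [ 0.1314 -0.0547] yaw 59.36 F [-0.1  0.8 -0.3] M [0.12 0.01 0.06]
tilt xy mrad [ -24.  -216.9]
jaw perp (bar) deg 60.39383940778912 jaw z 0.088
```

View pics/c14.png

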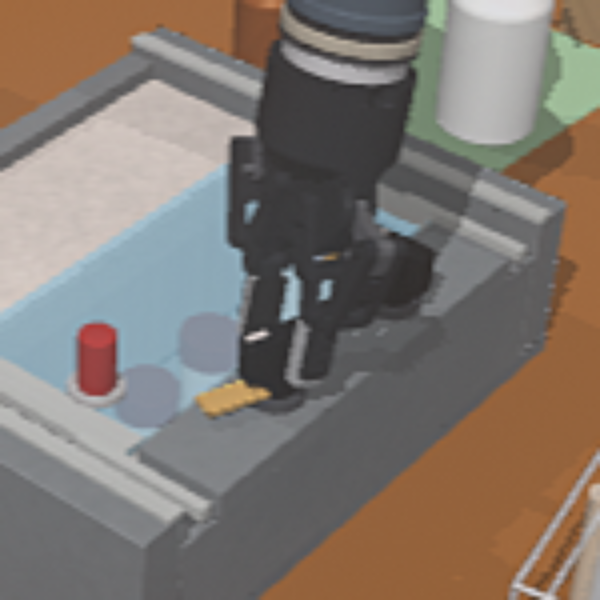

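>>> jog_arm --pt "0 0 0 0 220" --pt "0 0 0 0 240" --pt "0 0 0 0 240" --pt "0 0 0 0 240" --pt "0 0 0 -5 240" --pt "0 0 0 -6 240" --pt "0 0 0 -6 240" --pt "0 0 0 -6 240"

```text
t: 22.3
tcp_pos: [0.6916, -0.0394, 0.1278]
tool_rot: [0.945, 0.308, -0.082, 0.072]
force: [-0.3, 0.4, -1.8]
finger_gap: 0.169
```

Run:
```python
from h import *
st(); tilt(); jaw()
```

```text
t 22.3 tcp [ 0.6916 -0.0394  0.1278] case [ 0.13   -0.0541] yaw 35.55 F [-0.3  0.4 -1.8] M [0.4  0.21 0.1 ]
tilt xy mrad [-111.2 -187.6]
jaw perp (bar) deg 36.559337611289244 jaw z 0.086
```

>>> jog_arm --pt "0 0 0 -6 240" --pt "0 0 0 -6 240" --pt "0 0 0 -6 240" --pt "0 0 0 -6 240" --pt "0 0 0 -6 240" --pt "0 0 0 -6 240" --pt "0 0 0 -4 240"

```text
t: 22.88
tcp_pos: [0.6911, -0.0394, 0.1278]
tool_rot: [0.992, -0.052, -0.104, 0.037]
force: [-2.0, 0.4, -0.2]
finger_gap: 0.166
```

Run:
```python
from h import *
st(); tilt(); jaw()
```

```text
t 22.8833 tcp [ 0.6911 -0.0394  0.1278] case [ 0.1295 -0.0542] yaw -6.51 F [-2.   0.4 -0.2] M [0.47 0.07 0.08]
tilt xy mrad [-210.7  -63.1]
jaw perp (bar) deg 174.4999260585074 jaw z 0.085
```

>>> jog_arm --pt "0 0 0 -3 240" --pt "0 0 0 -3 240" --pt "0 0 0 -3 240"

```text
t: 23.13
tcp_pos: [0.6912, -0.039, 0.1279]
tool_rot: [0.985, -0.132, -0.107, 0.027]
force: [0.4, 1.4, -1.2]
finger_gap: 0.171
```

Run:
```python
from h import *
st(); tilt(); jaw()
```

```text
t 23.1333 tcp [ 0.6912 -0.039   0.1279] case [ 0.1296 -0.0539] yaw -15.74 F [ 0.4  1.4 -1.2] M [ 0.6  -0.1   1.21]
tilt xy mrad [-217.8  -25.9]
jaw perp (bar) deg 165.23908380540223 jaw z 0.082
```

>>> jog_arm --pt "0 0 0 0 140" --pt "0 0 0 0 140" --pt "0 0 0 0 130" --pt "0 0 1.5 0 130" --pt "0 0 2 0 130" --pt "0 0 3 0 130" --pt "0 0 3 0 130" --pt "-1 -2 2 0 130" --pt "-1.5 -3 1 0 130" --pt "-1.5 -3.5 0 0 130"

```text
t: 23.97
tcp_pos: [0.6541, -0.1198, 0.2651]
tool_rot: [0.987, -0.124, -0.101, 0.029]
force: [0.8, -0.4, -0.4]
finger_gap: 0.486
```

>>> jog_arm --pt "-1.5 -3.5 0 0 130" --pt "-1.5 -3.5 0 0 130" --pt "-1.5 -3.5 0 0 130" --pt "-1.5 -3.5 0 0 130" --pt "-1.5 -3 0 0 130" --pt "-1.5 -2 0 0 130" --pt "0 0 0 0 130"

```text
t: 24.55
tcp_pos: [0.5591, -0.3249, 0.2817]
tool_rot: [0.987, -0.125, -0.092, 0.037]
force: [0.5, -0.4, -0.6]
finger_gap: 0.489
```

Run:
```python
from h import *
st(); tilt(); studs('t15.png')
V=snap('top','t15.png');W=snap('scene','s15.png'); knobs(V);knobs(W)
a=cv2.imread('pics/t15.png');b=cv2.imread('pics/s15.png')[140:340,210:460]
cv2.imwrite('pics/c15.png',np.hstack([cv2.resize(a[140:330,195:405],(400,400)),cv2.resize(b,(400,400))]))
```

```text
t 24.55 tcp [ 0.5591 -0.3249  0.2817] case [ 0.037  -0.3549] yaw -14.93 F [ 0.5 -0.4 -0.6] M [ 0.05 -0.06  0.  ]
tilt xy mrad [-190.3  -49.9]
t [262.5 206.4] [ 8  8 55] [0.0516 0.1152] mid [0.052  0.1151]
t [354.6 218.5] [ 8  8 51] [ 0.0528 -0.113 ] mid [ 0.0529 -0.1129]
s [386.5 231.4] [ 9 10 75] [0.0578 0.1119] mid [0.0559 0.1131]
s [323.9 276. ] [ 9 11 91] [ 0.0589 -0.1167] mid [ 0.0569 -0.1148]
L c [0.7038 0.069 ] pred [0.7062 0.0688] bar deg 174.0 sd mm [ 4.1 12.8] tongue 167.78294982831665 71 case -x at 172.3
R c [ 0.6894 -0.0395] pred [ 0.6915 -0.0402] bar deg 172.9 sd mm [ 4.  12.8] tongue 170.62370975685758 82 case -x at 172.3
L c [0.7079 0.067 ] pred [0.7062 0.0688] bar deg 174.0 sd mm [ 4.4 12.8] tongue 171.28785442029056 53 case -x at 172.3
R c [ 0.6929 -0.042 ] pred [ 0.6915 -0.0402] bar deg 174.6 sd mm [ 4.2 12.8] tongue 170.1133695162851 60 case -x at 172.3
```

View pics/c15.png

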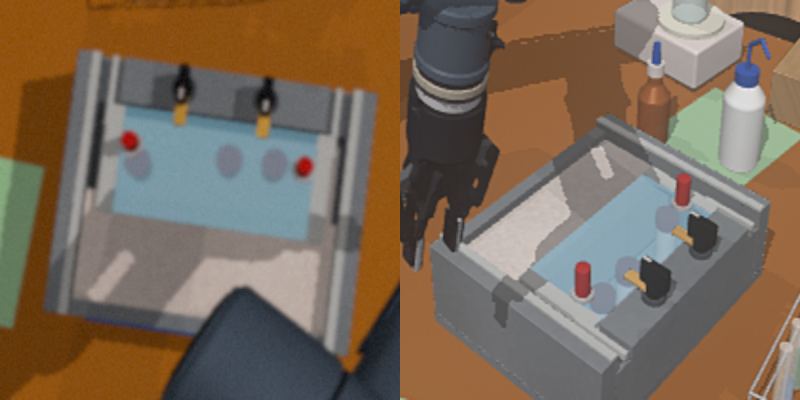

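View pics/t15.png

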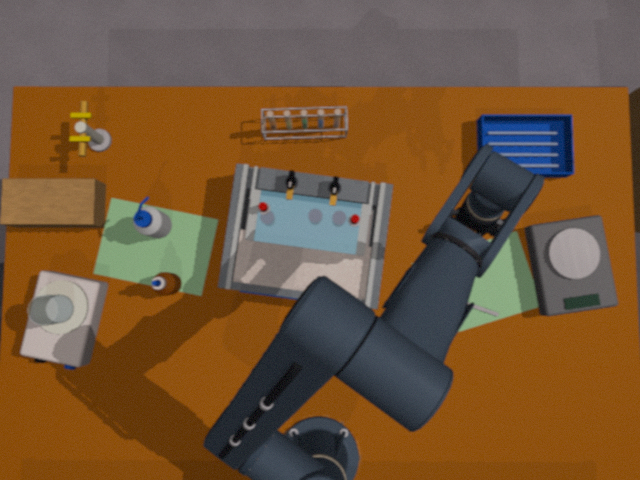

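Run:
```python
import cv2,numpy as np
a=cv2.imread('pics/s0.png').astype(int);b=cv2.imread('pics/s15.png').astype(int)
d=np.abs(a-b).sum(2)
for n,(x0,x1,y0,y1) in dict(amber1=(210,255,355,435),scoop=(110,205,340,395),amber0=(355,382,155,212),wash=(408,445,155,230)).items(): print(n,np.median(d[y0:y1,x0:x1]),(d[y0:y1,x0:x1]>120).mean().round(3))
cv2.imwrite('pics/s15b.png',b)
```

```text
amber1 3.0 0.0
scoop 2.0 0.0
amber0 2.0 0.09
wash 2.0 0.0[ WARN:0@0.117] global loadsave.cpp:1063 imwrite_ Unsupported depth image for selected encoder is fallbacked to CV_8U.
```

View pics/s15.png

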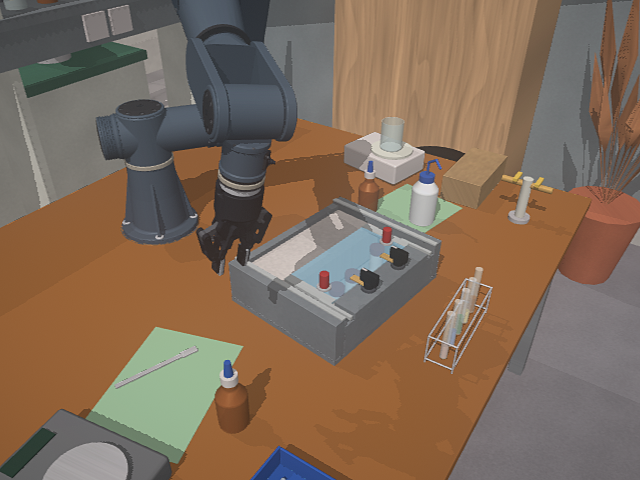

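```bash
python3 -c "
from h import *
print(sense()['t'],abs(sense()['qd']).max()); print(sign_off())"
```

```text
24.75 0.022405404583516402
the job is handed in; nothing more can be done
None
```

I closed the shutter fully home, turned both bolt knobs clockwise to their end stops, and handed the job in at about 24.8 s.

- **Shutter:** I pushed the two studs in turn with the shut fingers. By the pictures one end never led the other by more than about 20 mm, and each end stopped against about 20 N. The last pictures put the two studs within about 1 mm of level, at case x about +0.052 (top view) or +0.058 (scene view), against 0.055 expected.
- **Bolts:** I turned the left knob first, then the right. The twisting moment rose to 1.6 N m on the left and 1.2 N m on the right, against 0.05 N m of friction. The tool turned about 8° too far on the left knob and 7° on the right while the knobs stood still.
- **Bolt angle check:** The two views disagree slightly. The bars read 173 to 175° and the brass tongues 168 to 171°, against 172.3° expected. I put that down to measuring error, since both knobs had stalled at their stops.
- **Bystanders:** The right bottle, wash bottle and scoop look unchanged in the scene camera. About 9% of the pixels around the left bottle changed, which I took to be the arm's shadow. I compared no positions for it.
- **Tool tilt:** The tool picked up a tilt of about 14° over the many small moves. It did no harm that I could see.

At the end the gripper was clear of everything, with force readings under 1 N.

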